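Hang the coffee filter basket in its bayonet collar and lock it

ROBOT

A 7-joint arm with a two-finger parallel gripper is mounted at the origin on a cart in front of the work surface, level with it; the furniture and walls round the work are solid. World frame = base frame: x ahead of the robot, y to its left, z up, the work surface at z = 0. Lengths are in m, angles in rad, forces in N, time in s.
With the tool pointing down it reaches from about 0.35 to 0.9 m from the base axis. Payload 8.1 kg.
Tool frame: the origin (TCP) lies at the very end of the fingers, on their centre line; the grasp point (between the pads) lies 19 mm behind it (arm.tcp_to_grasp is the distance from the TCP to the grasp point, in m); z points along the fingers, y is the line along which they close (so a half turn about z gives the same grasp; the last joint's range is limited). The gripper opens to 92 mm and grips with 3 to 60 N. Pads are 19 mm wide; open, the fingers measure 130 mm over their backs; the gripper's body (75 mm by 190 mm) begins 47 mm behind the grasp point.
Start: joints at [-1.257, 0.434, 0.025, 1.573, -0.012, 1.134, -0.075], TCP at [0.253, 0.571, 0.227] pointing down, gripper open.
Joint ranges: [-2.62, 2.62], [-0.44, 2.09], [-1.27, 1.32], [0.08, 2.57], [-1.32, 4.46], [0.12, 2], [-2.74, 2.74]. Speed limits (rad/s): [2.22, 2.22, 3.01, 3.01, 3.14, 3.14, 3.14].

INTERFACE

Orientations are given as a rotation vector (axis times angle).
In Python, from cell import arm, job, get_image gives the robot as it stands (arm), with the cameras as plain functions and the job (job).
- The arm moves only by the tool hand_motion, called after "Call:" as name(argument=value, ...) on one line, values as JSON. Schema: {"type":"object","properties":{"segments":{"type":"object","properties":{"sx":{"type":"array","items":{"type":"number"},"minItems":1,"maxItems":10},"sy":{"type":"array","items":{"type":"number"},"minItems":1,"maxItems":10},"sz":{"type":"array","items":{"type":"number"},"minItems":1,"maxItems":10},"rz":{"type":"array","items":{"type":"number"},"minItems":1,"maxItems":10},"finger_gap":{"type":"array","items":{"type":"number"},"minItems":1,"maxItems":10}},"additionalProperties":false,"required":["sx","sy","sz","rz","finger_gap"]},"grip_force":{"type":"number"},"only":{"type":"string"},"quiet":{"type":"boolean"},"lines":{"type":"string"}},"required":["segments"],"additionalProperties":false}. segments is an object with one list for each field, all of the same length, 1 to 10, a row being the entries at one place: sx, sy, sz (the shift in shares of the most that a row can go, 1 being 50 mm), rz (a turn about the tool's z in a scale on which 1.0 is 4 rad), finger_gap (the opening from 0.0 (shut) to 1.0 (fully open)); each row shifts and turns the commanded pose from where the row before left it, along the tool's axes as they then stand; what a row does not reach is not made up. A row lasts 1/10 s, in which the tool goes at most 0.05 m and 0.15 rad, less where a joint would pass 70% of its speed; a pose out of reach is approached as far as the arm can. The fingers move at their own pace and stop on an object; grip_force is the grip in N (left out, the last holds). Time passes only in rows, so rows that do not move let the fingers close. The tool returns the time, the measured TCP pose, the force, the opening and the grip force at its end. only (a regular expression) keeps the lines of the reply that match it, lines (a string "A,B") keeps lines A to B, and quiet returns only ok. Input that does not fit is refused with a message, and nothing moves.
- arm.observe(): the state, without advancing time (a new reading comes with each control period).
- get_image(name): name is "scene" or "side" or "wrist"; returns a dict with "image" (400x640x3 uint8, blue, green, red), "fx", "fy", "cx", "cy" (pixels), "cam_to_world" (4x4, takes a point from camera to world coordinates); the wrist camera has in their place "mount" (4x4, takes a point from camera to tool coordinates, whose origin is the TCP and whose axes are the flange's). Camera axes: x right, y down, z forward; pixel columns grow to the right and rows downward; lengths in m; the calibration is good to about 2 mm. A picture is of the moment at which its call begins: read the wrist's pose just before it. There is no depth.
- job.sign_off(): hands the job in; it is judged then, once.
The state is a dict: "clock": time; "joints": joint angles; "dq": joint speeds; "joint_efforts": joint torques, N m; "position": TCP position; "ee_rot": TCP orientation; "force": force on the tool from outside, world axes, zero at the start; "ft_torque": the same for the moment, N m; "width": opening from 0.0 (shut) to 1.0 (fully open); "gripper_force": force on a finger pad.
Only numpy, scipy, OpenCV 4.12 (cv2) and the standard library are available. Lean on these libraries where they do the work, as an engineer would, in place of code of your own. Each camera call takes 0.05 s, during which the arm holds its last target. There are 200 camera calls.

TASK

Hang the steel filter basket in the collar of the brew stand over the mug: let its two pins down through the gaps in the collar onto the track, then, resting it only lightly on the track, turn it clockwise (seen from above) over the hump until both pins drop into the locking notches, and let go. Never force it or press it hard, and leave the jars and the tin standing where they are.

Things in the scene. Friction and masses are not known exactly. Their poses are not given: they have to be found in the camera images.
- basket: Loose steel coffee filter basket, about 0.18 kg, 121 mm tall, standing upright on the table: a cone with slots (48 mm across at the foot, 68 mm at 42 mm and above), a flat rim 80 mm across at 70 to 73.5 mm, two bayonet pins at 52 mm, an arch handle over the mouth. Origin: centre of the underside; z up the axis; x runs along the handle and through both pins, so a half turn gives the same basket.
- pins (a point): Point on the basket's axis level with its two pins (52 mm above the underside). The pins are round, 6 mm thick, stick out along +x and -x, and their tips are 89 mm apart. They are easily bent: keep the contact with the stand well under 20 N in all, turning forces on the pins included.
- grip (a point): Centre of the black grip of the basket's handle, 110 mm above the underside, 58 mm above the pins: a bar 42 mm along the basket's x, 10 mm thick along y, 22 mm tall, about 25 mm of air between it and the rim below. Axes as the basket.
- stand: Fixed brew stand: wooden board 160 x 170 x 16 mm, a mug on it, two steel posts at the sides (y = +-58 mm) carrying a steel band, in which a grey bayonet collar is clamped. Origin: centre of the board's underside; z up.
- collar (a point): Point on the collar's axis, 150 mm above the table, where the basket's pins point lies when locked. Axes as the stand. The grey collar is a ring with a 72 mm hole (2 mm play round the basket), 100 mm outside. Below the hooks a track leads clockwise (seen from above) over a hump to a locking notch and a solid stop. A stiff arm turning at a fixed height, or past the stop, jams at once.
- collar_top (a point): Middle of the collar's flat top, 15 mm above the collar point; pins resting on the top have centres 3 mm higher. Two gaps in it, 21 deg wide, half a turn apart, face about +x and -x of the stand, but the ring is clamped in by hand: they are off by up to 0.42 rad either way (not measured: see the white dots outside the gaps, or turn the resting pins until they fall in).
- track (a point): Height of the pin centres on the entry track, 3 mm above the collar point. From 14 to 27 deg clockwise of the gap's middle the track rises 3 mm to a hump (1.8 mm of air to the hook above), which ends sharply at 31 deg. Behind it is the notch, 14 deg wide, middle 38 deg (0.66 rad) from the gap's (red lines on top), 6 mm below the hump: pin centres level with the collar point.
- jar: Bystander, loose: glass jar with a mustard-yellow lid, 71 mm across, 89 mm tall, to the right of the basket, towards the robot. Origin: centre of its underside.
- sugar: Bystander, loose: small spice jar with a dark cap, 44 mm across, 105 mm tall, to the left, in front of the stand. Origin: centre of its underside.
- tin: Bystander, loose: red hinged tin, 94 x 126 x 45 mm, at the left behind the stand. Origin: centre of its underside.

How it is judged:
By the outcome, as a careful person would: the job done as asked, in the order asked, and still so for the second after the job is handed in, with the robot touching nothing.
It also fails if it takes over 67 s, if anything falls off the work surface, if the arm or the gripper's body presses on something with over 40 N, if the wrist force passes 120 N, or if a joint passes its speed limit or range.

## Working session

There is one attempt and no reset: what is moved stays moved. The work goes in short steps, Python scripts to look and compute and a tool call to move; the robot and the scene stay as the last step left them, time stands still between calls to the robot, and variables do not carry over. Pictures are saved under pics/ and viewed, at most 10 in all, crops included, and the job is handed in when it is done.

```bash
ls; mkdir -p pics
```

Run:
```python
from cell import arm, job, get_image
import cv2,numpy as np
s=arm.observe();print({k:np.round(v,3) for k,v in s.items()}, arm.tcp_to_grasp)
for n in ["scene","side"]:
    d=get_image(n);cv2.imwrite(f"pics/{n}0.png",d["image"]);print(n,d["fx"],d["fy"],d["cx"],d["cy"],np.round(d["cam_to_world"],4).tolist())
print(np.round(get_image("wrist")["mount"],4).tolist())
```

```text
cell.py
pics
{'clock': np.float64(0.0), 'joints': array([-1.257,  0.435,  0.025,  1.574, -0.012,  1.134, -0.075]), 'dq': array([-0.   ,  0.002,  0.001, -0.   , -0.001,  0.   , -0.001]), 'joint_efforts': array([ 1.0000e-03, -6.6785e+01,  9.8600e-01, -3.1445e+01, -6.1000e-02,
        4.3000e-02,  0.0000e+00]), 'position': array([0.253, 0.571, 0.226]), 'ee_rot': array([-6.500e-01, -3.073e+00,  2.000e-03]), 'force': array([-0.3  ,  0.456,  0.021]), 'ft_torque': array([0.012, 0.009, 0.016]), 'gripper_force': np.float64(0.0), 'width': np.float64(1.0)} 0.0188
scene 377.7431046192318 377.7431046192318 313.61166430636865 201.16938365942903 [[0.8329, -0.327, 0.4465, 0.0397], [-0.5531, -0.5192, 0.6515, -0.9058], [0.0188, -0.7896, -0.6134, 0.877], [0.0, 0.0, 0.0, 1.0]]
side 433.4527253124554 433.4527253124554 321.35754832957434 192.58372883076325 [[0.9886, -0.0655, 0.1352, 0.424], [-0.1499, -0.4869, 0.8605, -1.18], [0.0095, -0.871, -0.4912, 0.7261], [0.0, 0.0, 0.0, 1.0]]
[[0.0006, -0.9629, -0.2699, 0.0734], [1.0, 0.0008, -0.0007, -0.0011], [0.0009, -0.2699, 0.9629, -0.1579], [0.0, 0.0, 0.0, 1.0]]
```

View pics/scene0.png

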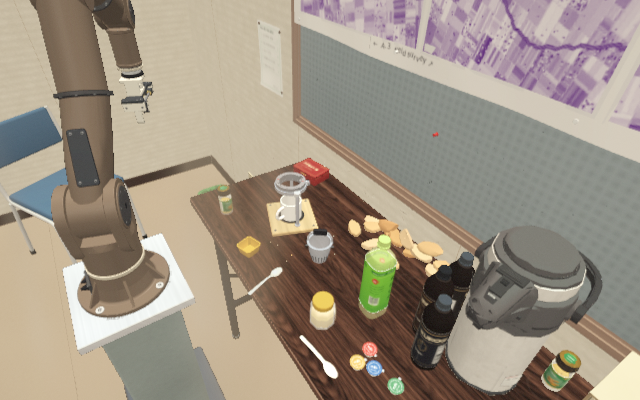

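View pics/side0.png

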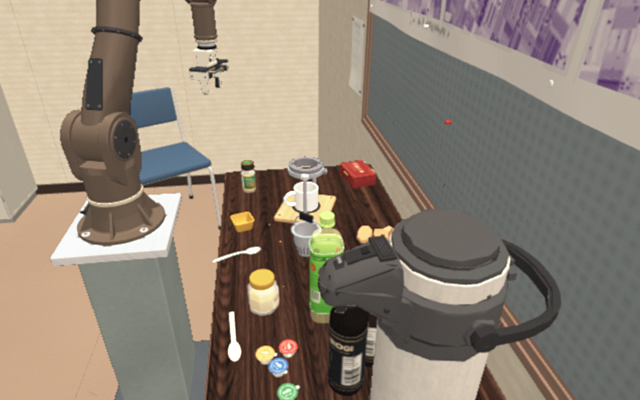

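The scene picture shows the collar near (291,184), the basket near (320,245) with its grip at (320,233). In the side picture they are at (306,167) and (306,218). I'll triangulate roughly, then look with the wrist camera.

Create h.py:
```python
from cell import arm, job, get_image
import cv2,numpy as np
from scipy.spatial.transform import Rotation as R
def cam(n):
    s=arm.observe();d=get_image(n)
    if n=="wrist":
        T=np.eye(4);T[:3,:3]=R.from_rotvec(s["ee_rot"]).as_matrix();T[:3,3]=s["position"];d["cam_to_world"]=T@d["mount"]
    return d
def ray(d,u,v,z):
    M=d["cam_to_world"];r=M[:3,:3]@[(u-d["cx"])/d["fx"],(v-d["cy"])/d["fy"],1];o=M[:3,3]
    return o+r*(z-o[2])/r[2]
def proj(d,p):
    q=np.linalg.inv(d["cam_to_world"])@np.append(p,1);return d["cx"]+d["fx"]*q[0]/q[2],d["cy"]+d["fy"]*q[1]/q[2]
def tomove(target,yaw=None):
    s=arm.observe();Rm=R.from_rotvec(s["ee_rot"]).as_matrix()
    print("clock",s["clock"],"pos",np.round(s["position"],4),"tool axes x",np.round(Rm[:,0],3),"y",np.round(Rm[:,1],3),"delta tool",np.round(Rm.T@(np.array(target)-s["position"]),4))
```

Run:
```python
from h import *
a=cam("scene");b=cam("side")
print(ray(a,291,184,.165),ray(b,306,167,.165));print(ray(a,320,233,.115),ray(b,306,216,.115))
c=np.vstack([np.hstack([cv2.resize(a["image"][165:240,260:345],None,fx=4.5,fy=4.5,interpolation=2),cv2.resize(b["image"][150:225,265:350],None,fx=4.5,fy=4.5,interpolation=2)]),
np.hstack([cv2.resize(a["image"][220:270,280:365],None,fx=4.5,fy=4.5,interpolation=2),cv2.resize(b["image"][205:255,265:350],None,fx=4.5,fy=4.5,interpolation=2)])])
print(c.shape);cv2.imwrite("pics/c1.png",c)
tomove(ray(a,320,233,.24))
```

```text
[ 0.54610876 -0.0342352   0.165     ] [ 0.55661471 -0.03959316  0.165     ]
[ 0.5252647  -0.23478181  0.115     ] [ 0.53362287 -0.22747551  0.115     ]
(563, 764, 3)
clock 0.25 pos [0.253  0.5713 0.2264] tool axes x [-0.914  0.405 -0.   ] y [ 0.405  0.914 -0.001] delta tool [-0.5471 -0.7597 -0.013 ]
```

View pics/c1.png

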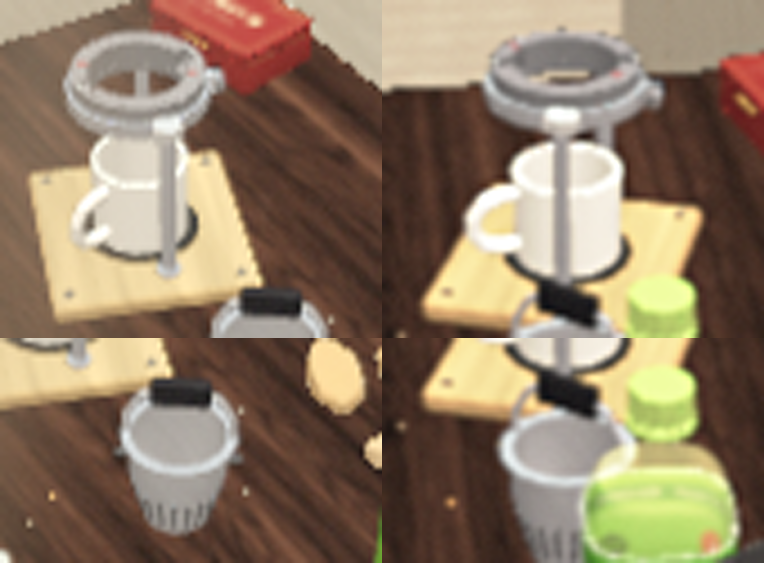

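Units first: shifts go in shares of 50 mm and turns go in shares of 4 rad. So -0.04 m is -0.8, -0.037 m is -0.74.

Call:
hand_motion(segments={"sx":[-0.4, -0.6, -0.7, -0.74, -0.74, -0.74, -0.74, -0.74, -0.74, -0.74], "sy":[-0.3, -0.4, -0.6, -0.64, -0.64, -0.64, -0.64, -0.64, -0.64, -0.64], "sz":[-0.8, -0.7, -0.4, -0.2, 0, 0, 0, 0, 0, 0], "rz":[0, 0, 0, 0, 0, 0, 0, 0, 0, 0], "finger_gap":[1, 1, 1, 1, 1, 1, 1, 1, 1, 1]})

```text
clock: 1.25
position: [0.4508, 0.1664, 0.3317]
ee_rot: [0.65, 3.073, 0.001]
force: [-0.2, 0.3, -1.2]
width: 0.995
gripper_force: 0.0
```

Call:
hand_motion(segments={"sx":[-0.74, -0.74, -0.74, -0.74, -0.6, 0, 0], "sy":[-0.62, -0.62, -0.62, -0.62, -0.4, 0, 0], "sz":[0, 0, 0, 0, 0, 0, 0], "rz":[0, 0, 0, 0, 0, 0, 0], "finger_gap":[1, 1, 1, 1, 1, 1, 1]})

```text
clock: 1.95
position: [0.5548, -0.0362, 0.3311]
ee_rot: [-0.653, -3.072, 0.0]
force: [0.3, 1.2, 0.2]
width: 1.002
gripper_force: 0.0
```

Run:
```python
from h import *
tomove([.551,-.037,.33])
print(arm.observe()["joints"].round(2))
d=cam("wrist");cv2.imwrite("pics/w1.png",d["image"])
print(d["fx"],proj(d,[.551,-.037,.165]),proj(d,[.529,-.231,.11]))
import pickle;pickle.dump({k:d[k] for k in("fx","fy","cx","cy","cam_to_world","image")},open("w1.pkl","wb"))
```

```text
clock 1.95 pos [ 0.5548 -0.0362  0.3311] tool axes x [-0.914  0.407  0.001] y [ 0.407  0.914 -0.   ] delta tool [ 0.0032 -0.0023  0.0011]
[-0.38  0.26  0.45  1.6  -0.11  1.31  1.24]
327.9485884371443 (np.float64(319.8674770609497), np.float64(182.07420563038653)) (np.float64(167.3972274308995), np.float64(219.61144940390588))
```

View pics/w1.png

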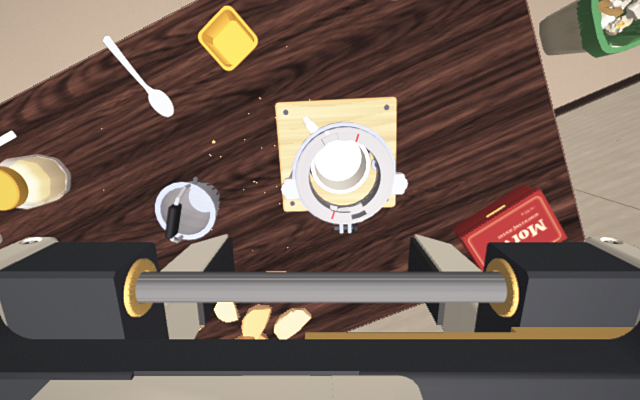

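The wrist view shows the collar at about (345,175) with red lines at (357,138) and (333,214), and the basket at about (186,210) with its grip at (174,218). Next I'll enlarge both.

Run:
```python
import pickle,cv2,numpy as np
d=pickle.load(open("w1.pkl","rb"))["image"]
a=cv2.resize(d[115:240,275:415],None,fx=4.5,fy=4.5,interpolation=2);b=cv2.resize(d[170:250,145:225],None,fx=2,fy=2,interpolation=2)
o=np.zeros((562,790,3),np.uint8);o[:562,:630]=a[:562];o[:160,630:790]=b;cv2.imwrite("pics/c2.png",o)
```

```text
(no output)
```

View pics/c2.png

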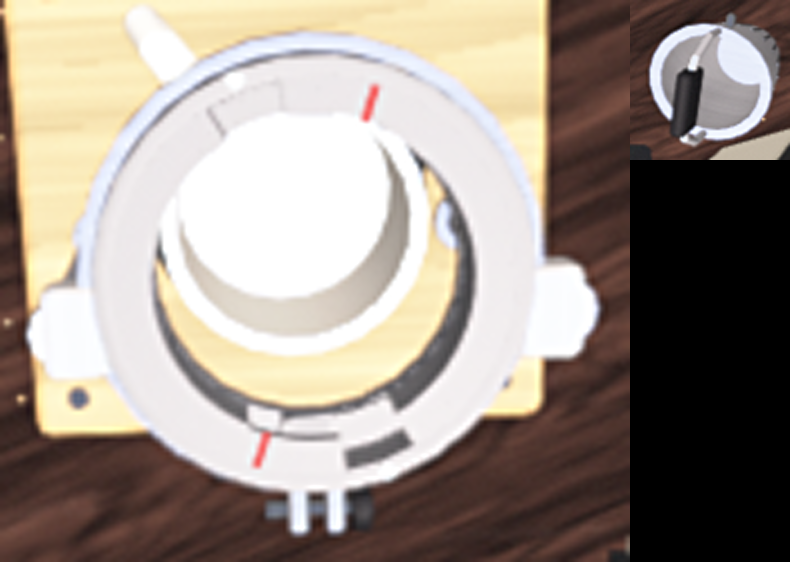

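The crop shows the gaps at about (248,108) and (378,448), and the red lines at (371,103) and (262,450).

Run:
```python
from h import *
import pickle
d=pickle.load(open("w1.pkl","rb"))
P=lambda x,y,z=.165: ray(d,275+x/4.5,115+y/4.5,z)
ang=lambda a,b: np.degrees(np.arctan2(*(a-b)[1::-1]))
rt,rb=P(371,103),P(262,450);gt,gb=P(248,108),P(378,448)
print("centers",(rt+rb)/2,(gt+gb)/2,"outer",(P(93,272)+P(540,272))/2,(P(317,55)+P(317,488))/2)
print("line angle",ang(rt,rb),"gap",ang(gt,gb),"dia",np.linalg.norm(rt-rb),np.linalg.norm(P(93,272)-P(540,272)))
B=lambda x,y,z:ray(d,145+(x-630)/2,170+y/2,z)
print("grip",B(688,104,.121),B(688,104,.11),"ang",ang(B(692,70,.121),B(682,135,.121)))
tomove([.529,-.231,.26])
```

```text
centers [ 0.55711958 -0.01212808  0.165     ] [ 0.55741114 -0.01217737  0.165     ] outer [ 0.55516342 -0.01089074  0.165     ] [ 0.55692486 -0.01149945  0.165     ]
line angle 139.92508082743072 gap 177.616299910981 dia 0.08202967032335322 0.0996688998539246
grip [ 0.53355518 -0.21890215  0.121     ] [ 0.53493211 -0.22522512  0.11      ] ang 141.09704986496777
clock 2.0 pos [ 0.5546 -0.0349  0.3312] tool axes x [-0.914  0.405  0.001] y [0.405 0.914 0.   ] delta tool [-0.056  -0.1897  0.0711]
```

Run:
```python
from h import *
for n,o in(("scene",(260,165)),("side",(265,150))):
    d=cam(n)
    for p in([.557,-.012,.165],[.534,-.221,.121]):
        u,v=proj(d,np.array(p));print(n,u,v,"crop",(u-o[0])*4.5,(v-o[1])*4.5)
```

```text
scene 290.374523770682 179.70046952270417 crop 136.68535696806902 66.15211285216876
scene 319.86947008020724 227.81259378584647 crop 269.4126153609326 282.65667203630915
side 305.02752878864027 162.97590282905992 crop 180.1238795488812 58.391562730769635
side 305.82981603373435 212.74198196666222 crop 183.73417215180456 282.33891884998
```

In the tool's units: -0.045 m is -0.9, -0.04 m is -0.8, 0.06 rad / 4 = 0.015.

Call:
hand_motion(segments={"sx":[-0.16, -0.16, -0.2, -0.2, -0.12, 0, 0, 0], "sy":[-0.6, -0.8, -0.9, -0.9, -0.6, 0, 0, 0], "sz":[0.08, 0.08, 0.12, 0.12, 0.12, 0.08, 0, 0], "rz":[0.01, 0.0125, 0.015, 0.015, 0.0125, 0, 0, 0], "finger_gap":[1, 1, 1, 1, 1, 1, 1, 1]})

```text
clock: 2.9
position: [0.4988, -0.2188, 0.3015]
ee_rot: [1.038, 2.965, 0.002]
force: [0.4, 0.7, 0.2]
width: 0.999
gripper_force: 0.0
```

Run:
```python
from h import *
tomove([.531,-.225,.26])
d=cam("wrist");print(proj(d,[.531,-.225,.121]),d["cam_to_world"].round(3).tolist())
import pickle;pickle.dump({k:d[k] for k in("fx","fy","cx","cy","cam_to_world","image")},open("w2.pkl","wb"))
u,v=map(int,proj(d,[.531,-.225,.1]))
cv2.imwrite("pics/w2.png",cv2.resize(d["image"][max(v-65,0):v+65,u-90:u+90],None,fx=4.4,fy=4.4,interpolation=2));print(u-90,max(v-65,0))
a=cam("scene");print("bottle",ray(a,377,312,0),"top",ray(a,384,240,.2));
```

```text
clock 2.9 pos [ 0.4988 -0.2188  0.3015] tool axes x [-0.782  0.624  0.   ] y [0.624 0.782 0.001] delta tool [-0.0291  0.0152  0.0415]
(np.float64(336.0630165115868), np.float64(208.13695241090662)) [[0.623, 0.753, 0.211, 0.441], [0.782, -0.6, -0.168, -0.174], [0.0, 0.27, -0.963, 0.459], [0.0, 0.0, 0.0, 1.0]]
245 137
bottle [ 0.55048245 -0.48247766  0.        ] top [ 0.59627196 -0.42075208  0.2       ]
```

View pics/w2.png

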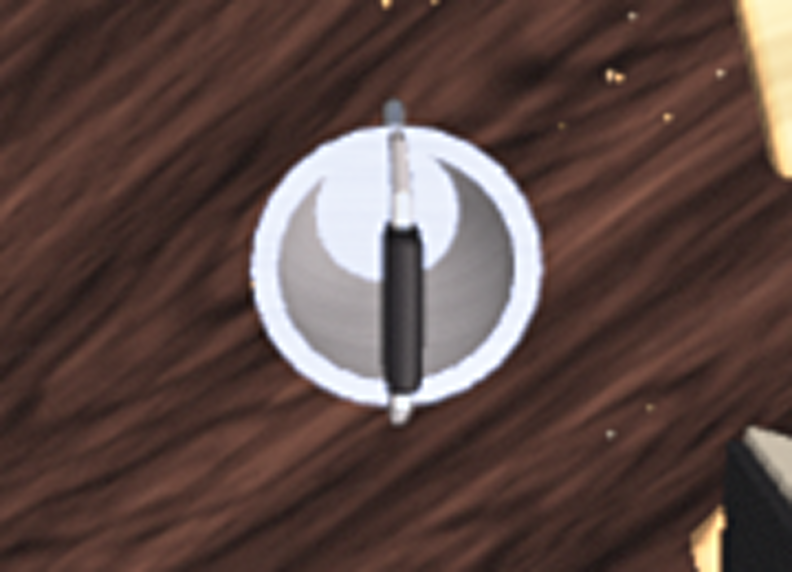

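The picture shows the grip from (403,225) to (403,393), the rim centred at (397,266), and the far pin at (394,105). The tool is nearly aligned with the handle.

Run:
```python
from h import *
import pickle
d=pickle.load(open("w2.pkl","rb"))
P=lambda x,y,z: ray(d,245+x/4.4,137+y/4.4,z)
ang=lambda a,b: np.degrees(np.arctan2(*(a-b)[1::-1]))
c=(P(252,266,.0735)+P(543,266,.0735))/2;e=(P(397,125,.0735)+P(397,407,.0735))/2
print("rim",c,e,np.linalg.norm(P(252,266,.0735)-P(543,266,.0735)))
print("grip top", (P(403,225,.121)+P(403,393,.121))/2,"len",np.linalg.norm(P(403,225,.121)-P(403,393,.121)))
print("ang",ang(P(403,393,.121),P(403,225,.121)), ang(P(394,105,.052),np.array([*c[:2],.052])),"pin r",np.linalg.norm((P(394,105,.052)-c)[:2]))
for n,o in(("scene",(260,165)),("side",(265+382/-4.5*0,150))):
    a=cam(n);u,v=proj(a,np.array([c[0],c[1],.121]));print(n,(u-o[0])*4.5,(v-o[1])*4.5)
tomove([(c[0]+e[0])/2,(c[1]+e[1])/2,.091])
```

```text
rim [ 0.5323699  -0.22446588  0.0735    ] [ 0.53315406 -0.2252509   0.0735    ] 0.08054349713158723
grip top [ 0.53082389 -0.22414355  0.121     ] len 0.042920990316040596
ang -37.790660911120554 142.24498908147208 pin r 0.041486850971864005
scene 270.33053654322913 286.49079309272895
side 181.6588130389934 285.68128724241853
clock 3.1 pos [ 0.4986 -0.2197  0.3016] tool axes x [-0.781  0.624 -0.   ] y [0.624 0.781 0.   ] delta tool [-0.0299  0.0172  0.2106]
```

In the tool's units: 0.04 m is 0.8, 0.03 m is 0.6, -0.007 rad / 4 = -0.0018.

Call:
hand_motion(segments={"sx":[-0.3, -0.28, 0, 0, 0, 0, 0, 0, 0], "sy":[0.18, 0.16, 0, 0, 0, 0, 0, 0, 0], "sz":[0.4, 0.6, 0.8, 0.8, 0.8, 0.5, 0.24, 0.04, 0], "rz":[-0.0018, -0.0018, 0, 0, 0, 0, 0, 0, 0], "finger_gap":[1, 0.7, 0.6, 0.5, 0.5, 0.5, 0.5, 0.5, 0.5]}, grip_force=25)

```text
clock: 4.0
position: [0.5319, -0.2258, 0.0933]
ee_rot: [1.021, 2.97, -0.0]
force: [-0.2, 0.9, 1.0]
width: 0.499
gripper_force: 0.0
```

Run:
```python
from h import *
tomove([.532,-.2245,.092])
print(arm.observe()["force"],arm.observe()["width"])
```

```text
clock 4.0 pos [ 0.5319 -0.2258  0.0933] tool axes x [-0.788  0.615 -0.001] y [0.615 0.788 0.   ] delta tool [0.0007 0.0011 0.0013]
[-0.24449763  0.87434619  1.03591768] 0.4991116949054501
```

In the tool's units: 0.001 m is 0.02, 0.0008 m is 0.016.

Call:
hand_motion(segments={"sx":[0, 0, 0, 0, 0, 0], "sy":[0.016, 0, 0, 0, 0, 0], "sz":[0.02, 0, 0, 0, 0, 0], "rz":[0, 0, 0, 0, 0, 0], "finger_gap":[0.2, 0.1, 0, 0, 0, 0]}, grip_force=30)

```text
clock: 4.6
position: [0.5317, -0.225, 0.0915]
ee_rot: [1.022, 2.971, 0.0]
force: [0.2, 0.8, 0.9]
width: 0.107
gripper_force: 30.0
```

Call:
hand_motion(segments={"sx":[0, 0, 0, 0, 0, 0, 0, 0, 0], "sy":[0, 0, 0, 0, 0, 0, 0, 0, 0], "sz":[-0.06, -0.3, -0.6, -0.8, -0.8, -0.6, -0.2, 0, 0], "rz":[0, 0, 0, 0, 0, 0, 0, 0, 0], "finger_gap":[0, 0, 0, 0, 0, 0, 0, 0, 0]})

```text
clock: 5.5
position: [0.5311, -0.2245, 0.258]
ee_rot: [-1.021, -2.969, -0.0]
force: [-0.8, 0.0, -2.1]
width: 0.107
gripper_force: 30.0
```

Run:
```python
from h import *
s=arm.observe();print(s["force"],s["width"],s["joints"].round(2))
tomove([.557,-.012,.27])
```

```text
[-0.84154598  0.0042909  -2.14988175] 0.10705052436989577 [-0.11  0.36  0.57  1.68 -0.21  1.17  1.42]
clock 5.5 pos [ 0.5311 -0.2245  0.258 ] tool axes x [-0.788  0.615  0.002] y [ 0.615  0.788 -0.001] delta tool [ 0.1104  0.1835 -0.0119]
```

In the tool's units: 0.034 m is 0.68, 0.032 m is 0.64.

Call:
hand_motion(segments={"sx":[0.2, 0.4, 0.4, 0.4, 0.4, 0.268, 0.14, 0], "sy":[0.34, 0.64, 0.68, 0.68, 0.68, 0.44, 0.21, 0], "sz":[-0.16, -0.08, 0, 0, 0, 0, 0, 0], "rz":[0, 0, 0, 0, 0, 0, 0, 0], "finger_gap":[0, 0, 0, 0, 0, 0, 0, 0]})

```text
clock: 6.3
position: [0.5571, -0.0108, 0.2699]
ee_rot: [-1.017, -2.97, 0.001]
force: [0.5, -0.4, -1.0]
width: 0.105
gripper_force: 30.0
```

Call:
hand_motion(segments={"sx":[0, 0, 0, 0, 0, 0, 0, 0, 0], "sy":[0, 0, 0, 0, 0, 0, 0, 0, 0], "sz":[0, 0, 0, 0, 0, 0, 0, 0, 0], "rz":[-0.015, -0.0275, -0.03, -0.03, -0.0275, -0.0175, -0.0075, 0, 0], "finger_gap":[0, 0, 0, 0, 0, 0, 0, 0, 0]})

```text
clock: 7.2
position: [0.5575, -0.0134, 0.2712]
ee_rot: [-0.072, -3.14, 0.001]
force: [-0.2, 0.5, -1.7]
width: 0.108
gripper_force: 30.0
```

Run:
```python
from h import *
s=arm.observe();print(s["force"],s["width"],s["joints"].round(2))
tomove([.557,-.012,.215])
d=cam("wrist");print(proj(d,[.557,-.012,.165]))
import pickle;pickle.dump({k:d[k] for k in("fx","fy","cx","cy","cam_to_world","image")},open("w3.pkl","wb"))
cv2.imwrite("pics/w3.png",d["image"])
```

```text
[-0.22795614  0.47254212 -1.68987632] 0.10811961818949604 [-0.36  0.29  0.38  1.7  -0.12  1.17  1.58]
clock 7.2 pos [ 0.5575 -0.0134  0.2712] tool axes x [-0.999  0.046  0.   ] y [ 0.046  0.999 -0.   ] delta tool [0.0005 0.0014 0.0562]
(np.float64(323.6020372284503), np.float64(200.84303732124098))
```

View pics/w3.png

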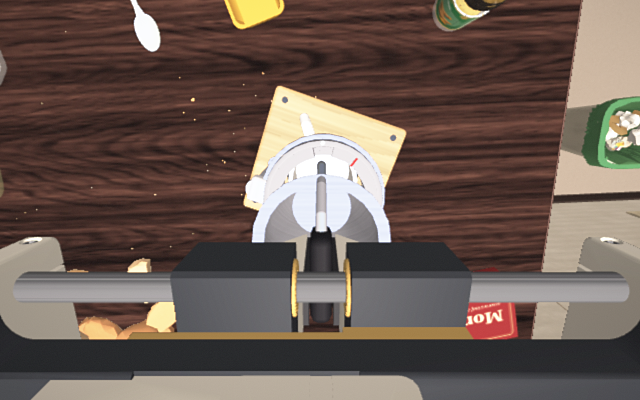

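The picture shows the white dot at (323,143), just above the gap at (323,150). The near pin is at (321,165) and the rim spans columns 253–390, so the alignment is close. An enlarged crop should pin it down.

Run:
```python
import pickle,cv2
d=pickle.load(open("w3.pkl","rb"))["image"]
cv2.imwrite("pics/c3.png",cv2.resize(d[125:245,245:400],None,fx=5,fy=5,interpolation=2))
```

```text
(no output)
```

View pics/c3.png

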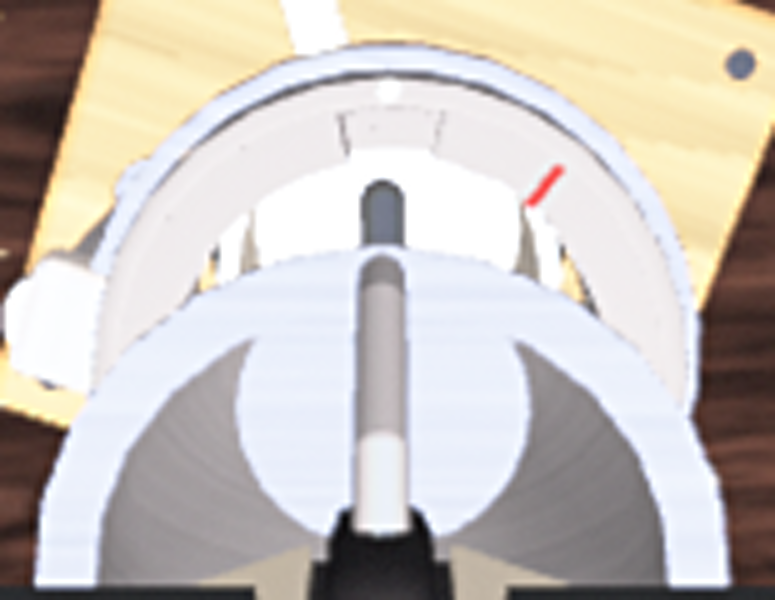

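Run:
```python
from h import *
import pickle
d=pickle.load(open("w3.pkl","rb"))
P=lambda x,y,z: ray(d,245+x/5,125+y/5,z)
pz=.2712-.0395
print("rim mid",(P(37,570,pz+.0215)+P(727,570,pz+.0215))/2,"rim front",P(382,247,pz+.0215)+[.04,0,0])
print("pin tip",P(382,182,pz)+[.0445,0,0],"pin col top", P(382,182,pz+.003)+[.0445,0,0])
print("collar front edge",P(390,73,.165)+[.05,0,0],"mid",(P(95,370,.165)+P(690,370,.165))/2)
print("gap outer",P(338,110,.165),P(446,110,.165),"inner",P(350,155,.165),P(435,152,.165),"dot",P(388,90,.165),"red",P(562,168,.165),P(528,207,.165))
```

```text
rim mid [ 0.555284   -0.01384289  0.2532    ] rim front [ 0.5575981  -0.01214827  0.2532    ]
pin tip [ 0.55825482 -0.0119604   0.2317    ] pin col top [ 0.55780054 -0.01194236  0.2347    ]
collar front edge [ 0.5565448  -0.01031586  0.165     ] mid [ 0.55540126 -0.01202807  0.165     ]
gap outer [ 0.51199691 -0.0188717   0.165     ] [ 0.51277458 -0.00162731  0.165     ] inner [ 0.51926311 -0.01731411  0.165     ] [ 0.51939701 -0.00362457  0.165     ] dot [ 0.50919882 -0.01074987  0.165     ] red [0.52289655 0.01675107 0.165     ] [0.52899307 0.01114052 0.165     ]
```

In the tool's units: 0.02 m is 0.4, 0.0018 m is 0.036.

Call:
hand_motion(segments={"sx":[0.02, 0, 0, 0, 0, 0, 0], "sy":[0.036, 0, 0, 0, 0, 0, 0], "sz":[0.12, 0.3, 0.4, 0.22, 0.06, 0, 0], "rz":[0, 0, 0, 0, 0, 0, 0], "finger_gap":[0, 0, 0, 0, 0, 0, 0]})

```text
clock: 7.95
position: [0.5571, -0.0106, 0.2171]
ee_rot: [0.068, 3.14, 0.0]
force: [0.2, 0.8, -1.3]
width: 0.106
gripper_force: 30.0
```

Run:
```python
from h import *
s=arm.observe();print(s["force"],s["ft_torque"])
tomove([.5567,-.012,.1925])
```

```text
[ 0.24217317  0.84788682 -1.25991625] [0.01426728 0.04137729 0.01634122]
clock 7.95 pos [ 0.5571 -0.0106  0.2171] tool axes x [-0.999  0.043 -0.001] y [0.043 0.999 0.   ] delta tool [ 0.0004 -0.0014  0.0246]
```

In the tool's units: 0.004 m is 0.08, 0.003 m is 0.06.

Call:
hand_motion(segments={"sx":[0, 0, 0, 0, 0], "sy":[-0.01, 0, 0, 0, 0], "sz":[0.08, 0.06, 0.06, 0.04, 0], "rz":[0, 0, 0, 0, 0], "finger_gap":[0, 0, 0, 0, 0]})

```text
clock: 8.45
position: [0.5565, -0.0111, 0.2041]
ee_rot: [-0.067, -3.14, 0.0]
force: [0.7, -0.3, -2.2]
width: 0.109
gripper_force: 30.0
```

Call:
hand_motion(segments={"sx":[0, 0, 0], "sy":[0, 0, 0], "sz":[0.04, 0.02, 0], "rz":[0, 0, 0], "finger_gap":[0, 0, 0]})

```text
clock: 8.75
position: [0.5566, -0.0111, 0.2013]
ee_rot: [-0.067, -3.141, 0.0]
force: [-0.3, 0.1, -1.7]
width: 0.106
gripper_force: 30.0
```

```bash
python3 -c "
from h import *
tomove([.5567,-.012,.1925]);s=arm.observe();print(s['force'],s['ft_torque'])"
```

```text
clock 8.75 pos [ 0.5566 -0.0111  0.2013] tool axes x [-0.999  0.043  0.   ] y [ 0.043  0.999 -0.   ] delta tool [-0.0001 -0.0009  0.0088]
[-0.25299999  0.09611532 -1.7122647 ] [0.05652149 0.02618854 0.04861817]
```

The pins are in the gaps with no contact force. I'll go on down to the track.

In the tool's units: 0.002 m is 0.04.

Call:
hand_motion(segments={"sx":[0, 0, 0, 0], "sy":[0, 0, 0, 0], "sz":[0.04, 0.04, 0.04, 0], "rz":[0, 0, 0, 0], "finger_gap":[0, 0, 0, 0]})

```text
clock: 9.15
position: [0.5565, -0.0111, 0.1951]
ee_rot: [-0.067, -3.14, 0.0]
force: [0.5, -0.1, -1.4]
width: 0.103
gripper_force: 30.0
```

Call:
hand_motion(segments={"sx":[0, 0], "sy":[0, 0], "sz":[0.02, 0], "rz":[0, 0], "finger_gap":[0, 0]})

```text
clock: 9.35
position: [0.5566, -0.0111, 0.1944]
ee_rot: [-0.067, -3.141, -0.0]
force: [-0.3, -0.7, -1.1]
width: 0.108
gripper_force: 30.0
```

Call:
hand_motion(segments={"sx":[0, 0], "sy":[0, 0], "sz":[0.02, 0], "rz":[0, 0], "finger_gap":[0, 0]})

```text
clock: 9.55
position: [0.5566, -0.0111, 0.1934]
ee_rot: [-0.067, -3.141, -0.0]
force: [0.8, 0.2, -0.8]
width: 0.11
gripper_force: 30.0
```

In the tool's units: 0.0005 m is 0.01.

Call:
hand_motion(segments={"sx":[0, 0], "sy":[0, 0], "sz":[0.01, 0], "rz":[0, 0], "finger_gap":[0, 0]})

```text
clock: 9.75
position: [0.5567, -0.0111, 0.1929]
ee_rot: [-0.067, -3.141, -0.0]
force: [0.6, -0.1, -1.9]
width: 0.109
gripper_force: 30.0
```

Call:
hand_motion(segments={"sx":[0, 0], "sy":[0, 0], "sz":[0.01, 0], "rz":[0, 0], "finger_gap":[0, 0]})

```text
clock: 9.95
position: [0.5567, -0.0111, 0.1924]
ee_rot: [0.067, 3.141, 0.0]
force: [0.6, -0.5, -1.5]
width: 0.102
gripper_force: 30.0
```

Call:
hand_motion(segments={"sx":[0, 0], "sy":[0, 0], "sz":[0.01, 0], "rz":[0, 0], "finger_gap":[0, 0]})

```text
clock: 10.15
position: [0.5568, -0.0111, 0.1923]
ee_rot: [0.067, 3.141, 0.0]
force: [-1.1, 0.0, 1.9]
width: 0.109
gripper_force: 30.0
```

Light contact at TCP z ≈ 0.1923, so that is the track. I'll turn clockwise along the flat section with slight relief.

In the tool's units: -0.0004 m is -0.008, 0.05 rad / 4 = 0.0125.

Call:
hand_motion(segments={"sx":[0, 0, 0, 0, 0, 0], "sy":[0, 0, 0, 0, 0, 0], "sz":[-0.008, 0, 0, 0, 0, 0], "rz":[0.0075, 0.0125, 0.0125, 0.0125, 0, 0], "finger_gap":[0, 0, 0, 0, 0, 0]})

```text
clock: 10.75
position: [0.5568, -0.011, 0.1924]
ee_rot: [0.348, 3.122, 0.0]
force: [0.0, 1.3, -0.0]
width: 0.107
gripper_force: 30.0
```

```bash
python3 -c "
from h import *
tomove([.5567,-.012,.1925]);s=arm.observe();print(s['force'],s['ft_torque'])"
```

```text
clock 10.75 pos [ 0.5568 -0.011   0.1924] tool axes x [-0.975  0.22  -0.   ] y [0.22  0.975 0.   ] delta tool [-0.0001 -0.0009 -0.0001]
[ 3.10307190e-02  1.34487988e+00 -5.00375859e-04] [ 0.02558886  0.01377424 -0.00779663]
```

In the tool's units: -0.0002 m is -0.004, 0.04 rad / 4 = 0.01.

Call:
hand_motion(segments={"sx":[0, 0, 0], "sy":[0, 0, 0], "sz":[0, -0.004, 0], "rz":[0.01, 0.0075, 0], "finger_gap":[0, 0, 0]})

```text
clock: 11.05
position: [0.5567, -0.0113, 0.1927]
ee_rot: [0.459, 3.108, -0.0]
force: [-0.9, -1.4, 1.1]
width: 0.11
gripper_force: 30.0
```

Call:
hand_motion(segments={"sx":[0, 0, 0], "sy":[0, 0, 0], "sz":[-0.008, -0.008, 0], "rz":[0.0075, 0.0075, 0], "finger_gap":[0, 0, 0]})

```text
clock: 11.35
position: [0.5567, -0.0112, 0.1934]
ee_rot: [0.554, 3.092, -0.0]
force: [-1.0, -0.0, 0.5]
width: 0.105
gripper_force: 30.0
```

```bash
python3 -c "
from h import *
tomove([.5567,-.012,.1925]);s=arm.observe();print(s['force'],s['ft_torque'])"
```

```text
clock 11.35 pos [ 0.5567 -0.0112  0.1934] tool axes x [-0.938  0.347 -0.   ] y [ 0.347  0.938 -0.   ] delta tool [-0.0003 -0.0008  0.0009]
[-0.95622436 -0.04435412  0.51357984] [-0.2204608   0.20656024  0.06188425]
```

In the tool's units: -0.0005 m is -0.01, 0.03 rad / 4 = 0.0075.

Call:
hand_motion(segments={"sx":[0, 0, 0], "sy":[0, 0, 0], "sz":[-0.01, -0.01, 0], "rz":[0.0075, 0.0075, 0], "finger_gap":[0, 0, 0]})

```text
clock: 11.65
position: [0.5566, -0.011, 0.1943]
ee_rot: [-0.646, -3.074, -0.0]
force: [-0.0, -0.2, 0.5]
width: 0.104
gripper_force: 30.0
```

Call:
hand_motion(segments={"sx":[0, 0, 0], "sy":[0, 0, 0], "sz":[-0.01, -0.01, 0], "rz":[0.0075, 0.0075, 0], "finger_gap":[0, 0, 0]})

```text
clock: 11.95
position: [0.5567, -0.0108, 0.1953]
ee_rot: [-0.738, -3.054, -0.0]
force: [-0.3, 0.4, -1.7]
width: 0.107
gripper_force: 30.0
```

```bash
python3 -c "
from h import *
tomove([.5567,-.012,.1925]);s=arm.observe();print(s['force'],s['ft_torque'])"
```

```text
clock 11.95 pos [ 0.5567 -0.0108  0.1953] tool axes x [-0.89   0.457  0.   ] y [0.457 0.89  0.   ] delta tool [-0.0006 -0.001   0.0028]
[-0.25920753  0.43878559 -1.68973886] [-0.04555005  0.02646705 -0.02926426]
```

In the tool's units: -0.0004 m is -0.008, 0.04 rad / 4 = 0.01.

Call:
hand_motion(segments={"sx":[0, 0, 0], "sy":[0, 0, 0], "sz":[-0.008, 0, 0], "rz":[0.01, 0.01, 0], "finger_gap":[0, 0, 0]})

```text
clock: 12.25
position: [0.5567, -0.0109, 0.1957]
ee_rot: [-0.858, -3.022, -0.0]
force: [0.1, -0.3, -1.8]
width: 0.106
gripper_force: 30.0
```

Call:
hand_motion(segments={"sx":[0, 0, 0], "sy":[0, 0, 0], "sz":[0, 0, 0], "rz":[0.01, 0.01, 0], "finger_gap":[0, 0, 0]})

```text
clock: 12.55
position: [0.5566, -0.0109, 0.1957]
ee_rot: [-0.977, -2.986, -0.0]
force: [-0.3, -0.1, -1.3]
width: 0.109
gripper_force: 30.0
```

```bash
python3 -c "
from h import *
tomove([.5567,-.012,.1925]);s=arm.observe();print(s['force'],s['ft_torque'])"
```

```text
clock 12.55 pos [ 0.5566 -0.0109  0.1957] tool axes x [-0.807  0.591  0.   ] y [0.591 0.807 0.   ] delta tool [-0.0007 -0.0008  0.0032]
[-0.31894163 -0.11414509 -1.28471388] [ 0.01237976  0.01401314 -0.02117127]
```

In the tool's units: 0.04 rad / 4 = 0.01.

Call:
hand_motion(segments={"sx":[0, 0, 0], "sy":[0, 0, 0], "sz":[0, 0, 0], "rz":[0.01, 0.0075, 0], "finger_gap":[0, 0, 0]})

```text
clock: 12.85
position: [0.5567, -0.0111, 0.1957]
ee_rot: [-1.081, -2.95, -0.0]
force: [0.0, 0.4, -1.5]
width: 0.108
gripper_force: 30.0
```

Call:
hand_motion(segments={"sx":[0, 0, 0], "sy":[0, 0, 0], "sz":[0.02, 0.02, 0], "rz":[0, 0, 0], "finger_gap":[0, 0, 0]})

```text
clock: 13.15
position: [0.5565, -0.0111, 0.1936]
ee_rot: [-1.08, -2.95, 0.0]
force: [0.3, -0.5, -1.2]
width: 0.107
gripper_force: 30.0
```

Call:
hand_motion(segments={"sx":[0, 0, 0], "sy":[0, 0, 0], "sz":[0.02, 0.02, 0], "rz":[0, 0, 0], "finger_gap":[0, 0, 0]})

```text
clock: 13.45
position: [0.5566, -0.0111, 0.1916]
ee_rot: [-1.081, -2.949, 0.0]
force: [-0.3, -0.4, -1.6]
width: 0.107
gripper_force: 30.0
```

```bash
python3 -c "
from h import *
tomove([.5567,-.012,.1893]);s=arm.observe();print(s['force'],s['ft_torque'])"
```

```text
clock 13.45 pos [ 0.5566 -0.0111  0.1916] tool axes x [-0.763  0.646  0.   ] y [ 0.646  0.763 -0.   ] delta tool [-0.0007 -0.0006  0.0023]
[-0.27519428 -0.39738366 -1.56997272] [-0.01188117 -0.02382705  0.0045346 ]
```

Below the hump top and still free, so the pins are in the notches. I'll set it down gently.

In the tool's units: 0.001 m is 0.02.

Call:
hand_motion(segments={"sx":[0, 0], "sy":[0, 0], "sz":[0.02, 0], "rz":[0, 0], "finger_gap":[0, 0]})

```text
clock: 13.65
position: [0.5566, -0.0111, 0.1906]
ee_rot: [-1.081, -2.949, 0.0]
force: [0.6, -0.3, -2.0]
width: 0.103
gripper_force: 30.0
```

Call:
hand_motion(segments={"sx":[0, 0], "sy":[0, 0], "sz":[0.012, 0], "rz":[0, 0], "finger_gap":[0, 0]})

```text
clock: 13.85
position: [0.5567, -0.0111, 0.1901]
ee_rot: [-1.082, -2.95, -0.0]
force: [0.1, 0.2, -1.5]
width: 0.105
gripper_force: 30.0
```

Call:
hand_motion(segments={"sx":[0, 0], "sy":[0, 0], "sz":[0.01, 0], "rz":[0, 0], "finger_gap":[0, 0]})

```text
clock: 14.05
position: [0.5567, -0.0111, 0.1896]
ee_rot: [-1.081, -2.95, -0.0]
force: [0.1, -0.8, -1.1]
width: 0.105
gripper_force: 30.0
```

Call:
hand_motion(segments={"sx":[0, 0], "sy":[0, 0], "sz":[0.008, 0], "rz":[0, 0], "finger_gap":[0, 0]})

```text
clock: 14.25
position: [0.5567, -0.0111, 0.1894]
ee_rot: [1.081, 2.949, 0.0]
force: [0.7, 0.4, 0.5]
width: 0.106
gripper_force: 30.0
```

Seated: contact at 0.1894 is 3 mm below the track, as expected. Now release and retreat.

Call:
hand_motion(segments={"sx":[0, 0, 0, 0], "sy":[0, 0, 0, 0], "sz":[0, 0, 0, 0], "rz":[0, 0, 0, 0], "finger_gap":[0.25, 0.5, 0.5, 0.5]})

```text
clock: 14.65
position: [0.5567, -0.0111, 0.1893]
ee_rot: [1.081, 2.949, 0.0]
force: [0.0, -0.3, 0.3]
width: 0.405
gripper_force: 0.0
```

Call:
hand_motion(segments={"sx":[0, 0, 0, 0, 0, 0, 0], "sy":[0, 0, 0, 0, 0, 0, 0], "sz":[-0.2, -0.6, -0.8, -0.8, -0.4, 0, 0], "rz":[0, 0, 0, 0, 0, 0, 0], "finger_gap":[0.5, 0.5, 0.5, 0.5, 0.5, 0.5, 0.5]})

```text
clock: 15.35
position: [0.5567, -0.0111, 0.3296]
ee_rot: [1.081, 2.949, 0.001]
force: [0.2, -0.4, -1.1]
width: 0.497
gripper_force: 0.0
```

Run:
```python
from h import *
tomove([.557,-.012,.33])
d=cam("wrist");u,v=map(int,proj(d,[.557,-.012,.165]));a=cam("scene")["image"];b=cam("side")["image"]
w=cv2.resize(d["image"][v-75:v+75,u-75:u+75],(600,600),interpolation=2)
s=np.vstack([cv2.resize(a[150:240,250:310],(200,300)),cv2.resize(b[135:225,270:330],(200,300))])
cv2.imwrite("pics/end.png",np.hstack([w,s]))
```

```text
clock 15.35 pos [ 0.5567 -0.0111  0.3296] tool axes x [-0.763  0.646 -0.   ] y [0.646 0.763 0.001] delta tool [-0.0008 -0.0005 -0.0004]
```

View pics/end.png

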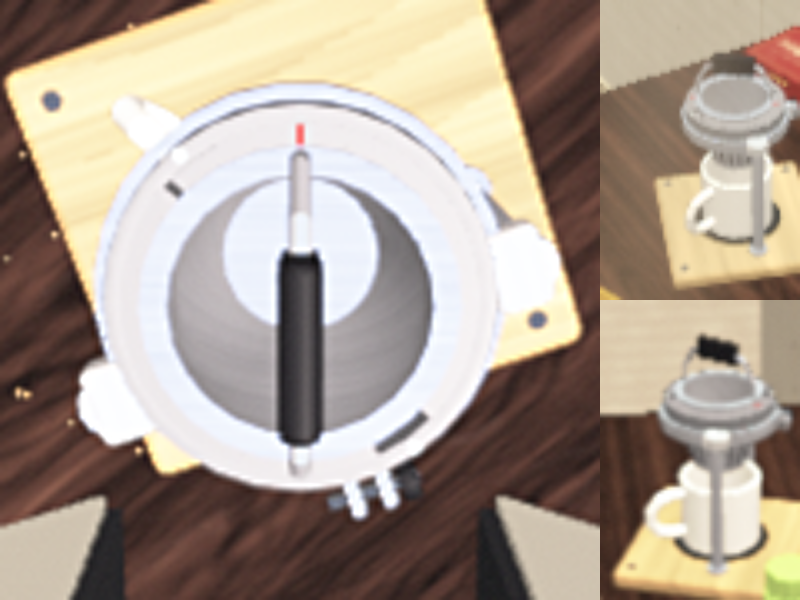

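The handle at (300,340) lines up with the red line at (300,133). The basket hangs level in the collar over the mug and the gripper is clear of it.

```bash
python3 -c "
from cell import arm, job, get_image
print(job.sign_off())"
```

```text
the job is handed in; nothing more can be done
None
```

The basket hangs locked in the collar over the mug, with both pins in the notches after light contact only (about 4 N measured). I let go, backed the gripper clear and handed the job in at about 15.5 s; the jars and the tin were not touched.

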